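# Eject a tested module from the test station and present it

## Task

The small circuit module in the bench test station has finished its test: with the cover flap still shut (it keeps the module flat in its guides), swing the sprung ejector lever at the station's right-hand side away from you all the way to its stop, so that it pushes the module out of its connector, and let it spring back home. Then lift the cover flap and leave it standing open, upright or further back, and draw the module out by its long edges. Finish while holding it: the program ends with the module still gripped, held still, level and face up over the middle of the shallow black parts tray, at least 12 cm above the bench, and the brush, the memory stick, the pen and the tray left where they are.

Things in the scene. Friction and masses are not known exactly. Their poses are not given: they have to be found in the camera images.
- station: Low grey housing, fixed to the bench: 119 mm (x, from -53 to +66) by 106 mm (y), walls 50 mm high, shut by the cover flap (flap top at z 56 mm). Origin on the bench under it; x to its rear (hinge side), front (-x) roughly faces the robot; y to its left; z up. 'Station x' in other entries is measured in this frame
- nest (a point): Centre of the ejected module's underside, on two narrow rails (station x about -7, z 30 mm). Open to above once the flap is up: 94 mm wide between the side walls, free from station x -42 to +32 mm. Beside the module's long edges are finger pockets 26 mm wide, clear from x -31 to +32 mm and down to z 12 mm. Axes as the station's
- connector (a point): Front edge of the black connector's roof, at the rear of the nest (station x 32, underside at z 42, top 48 mm). It covers the last 10 mm of the plugged-in module, so this cannot be lifted before it is ejected
- module: Tan plate 42 x 68 x 6 mm, round black dome on one half (10 mm high in all), small pale part on the other, about 30 g. Origin: middle of the underside; z up from the component face, y along the length to the dome end, which points to the station's front. Plugged in: origin at station x +8 mm; ejected: 13 to 16 mm further front; then grip it across the 42 mm and lift straight up
- ejector (a joint): Lever at the station's right: flat bar on an upright pin. 0 = home, 0.70 rad = far stop, reached by pushing its post to the station's rear (counterclockwise from above). A spring returns it when let go: 3 N at the post to start, 6 N at the stop. The full swing pushes the module 15 mm forwards
- ejector_post (a point): Middle of the lever's upright round black grip post, at z 42 mm (15 mm diameter, free from z 24 to 56 mm), 62 mm from the pivot
- ejector_pivot (a point): On the lever's upright pivot axis, at z 42 mm, 64 mm to the right of the station's middle
- cover (a joint): Cover flap (grey plate, 116 x 104 x 4 mm), hinged along the station's rear top edge (hinge axis = the station's y). 0 = shut, grows as the front edge is lifted; 1.57 = upright, 1.85 = the stop. Friction hinges: it stays at any angle where it is left; about 2 N at the tab moves it
- cover_tab (a point): Grip point of the black tab that stands on the flap near its front edge: 16 mm wide (along the hinge axis), 10 mm thick, 26 mm tall above the flap, this point 8 mm below its top (at z 74 mm when shut). The point moves with the flap, on a circle of 110 mm radius about cover_hinge
- cover_hinge (a point): Middle of the cover's hinge axis, at z 54 mm, 62 mm behind the station's origin
- parts_tray: Shallow black tray of small caps, 96 x 136 x 22 mm, to the left of the station. Origin: middle of its underside on the bench
- esd_brush: Bystander: flat black brush, 157 x 27 x 10 mm, lying between station and tray. Origin: middle of its underside
- dongle: Bystander: blue memory stick, 48 x 18 x 12 mm, in front of the station. Origin: middle of its underside
- pen_2: Bystander: red pen, 145 x 12 x 9 mm, behind the station. Origin: middle of its underside
Mind the look-alikes: they are no part of the job. Of the things that look like the station, the larger one is meant.

How it is judged:
By the outcome, as a careful person would: the job done as asked, in the order asked, and still so for the second after the job is handed in, while the arm keeps its last pose, push and grip.
It also fails if it takes over 69 s, if anything falls off the work surface, if the arm or the gripper's body presses on something with over 40 N, if the wrist force passes 120 N, or if a joint passes its speed limit or range.

## Robot

A 7-joint arm with a two-finger parallel gripper is mounted at the origin on a cart in front of the work surface, level with it; the furniture and walls round the work are solid. World frame = base frame: x ahead of the robot, y to its left, z up, the work surface at z = 0. Lengths are in m, angles in rad, forces in N, time in s.
With the tool pointing down it reaches from about 0.4 to 0.85 m from the base axis. Payload 10.4 kg.
Tool frame: the origin (TCP) lies at the very end of the fingers, on their centre line; the grasp point (between the pads) lies 19 mm behind it; z points along the fingers, y is the direction in which the jaws open and shut (so a half turn about z gives the same grasp; the last joint's range is limited). The gripper opens to 85 mm and grips with 20 to 120 N. Pads are 22 mm wide; open, the fingers measure 114 mm over their backs; the gripper's body (76 mm by 85 mm) begins 54 mm behind the grasp point. The pads swing forward as they close: fully open they stand 13 mm farther back than shut.
Start: joints at [1.2, 0.332, -0.065, 1.46, 0.022, 1.35, -0.088], TCP at [0.213, -0.588, 0.193] pointing down, gripper open.
Joint ranges: [-2.6, 2.6], [-0.5, 2.12], [-1.47, 1.34], [0.16, 2.42], [-1.27, 4.41], [0.06, 2.06], [-2.6, 2.6]. Speed limits (rad/s): [2.22, 2.22, 2.79, 2.79, 3.14, 3.14, 3.14].

## Interface

Orientations are given as a unit quaternion [x, y, z, w].
In Python, from workcell import get_obs, camera, camera_info, hand_in gives the robot as it stands.
- The arm moves only by the tool move_arm, never from a script. Its argument "moves" is a list of rows, each a list of 3 entries, a list of its own where there are three numbers: the shift along the tool's x, y, z in units of 25 mm (1.0 is 25 mm), then the turn, a rotation vector about the tool's x, y, z in degrees, then the opening, from 0 (shut) to 1 (fully open). A call has 1 to 5 rows; each row shifts and turns the commanded pose from where the row before left it, along the tool's axes as they then stand; what a row does not reach is not made up. A row lasts 1/8 s, in which the tool goes at most 62.5 mm and 10.7 degrees, less where a joint would pass 70% of its speed; a pose out of reach is approached as far as the arm can. A call is refused whole if a number of a shift passes 1 or a number of a turn 10.7, either way. A call with a gripper value outside its range is refused whole. The fingers move at their own pace and stop on an object; "squeeze" is the grip in N (left out, the last holds). Time passes only in rows, so rows that do not move let the fingers close. It gives the time, the measured TCP pose, the force and the opening at its end, in the units of the state.
- get_obs(): the state, without advancing time (a new reading comes with each control period).
- camera(name): name is "scene" or "top" or "wrist"; returns the picture (480x640x3 uint8, red, green, blue); there is no depth.
- camera_info(name): a dict with "fx", "fy", "cx", "cy" (pixels), "origin" and "rotation" of the camera in the world. Camera axes: x right, y down, z forward; pixel columns grow to the right and rows downward; lengths in m; the calibration is good to about 2 mm. A picture is of the moment at which its call begins: read the wrist's pose just before it. camera_info takes no time and is no camera call; for the wrist camera it gives the pose at the moment of the call.
- hand_in(): hands the job in, once; it reports no verdict.
The state is a dict: "clock": time; "joint_pos": joint angles; "joint_velocities": joint speeds; "tau": joint torques, N m; "position": TCP position; "ee_rot": TCP orientation; "ft_force": force on the tool from outside, world axes, zero at the start; "torque": the same for the moment, N m; "grip_width": opening from 0.0 (shut) to 1.0 (fully open).
Only numpy, scipy, OpenCV 4.12 (cv2) and the standard library are available. Lean on these libraries where they do the work, as an engineer would, in place of code of your own. Each camera call takes 0.05 s, during which the arm holds its last target. There are 200 camera calls.

## Working session

There is one attempt and no reset: what is moved stays moved. The work goes in short steps, Python scripts to look and compute and a tool call to move; the robot and the scene stay as the last step left them, time stands still between calls to the robot, and variables do not carry over. Pictures are saved under pics/ and viewed, about 8 in all and at most 12, crops included, and the job is handed in when it is done.

Besides the shell and the picture viewer there is one more tool, called after "Call:" as name(argument=value, ...), one argument or row to a line, values as JSON. move_arm: Moves the arm, as the interface text tells. Its arguments: {"type":"object","properties":{"moves":{"type":"array","items":{"type":"array"}},"squeeze":{"type":"number"}},"required":["moves"]}

```bash
mkdir -p pics
cat > h.py <<'E'
import numpy as np, cv2
from workcell import get_obs, camera, camera_info
from scipy.spatial.transform import Rotation as R
def snap(n,f):
    i=camera_info(n); im=camera(n); cv2.imwrite('pics/'+f,im[:,:,::-1]); np.save('pics/'+f+'.npy',np.array([i],dtype=object),allow_pickle=True); return im,i
def info(f): return np.load('pics/'+f+'.npy',allow_pickle=True)[0]
def world(i,u,v,z):
    d=np.array(i['rotation'])@[(u-i['cx'])/i['fx'],(v-i['cy'])/i['fy'],1]; o=np.array(i['origin'])
    return o+d*(z-o[2])/d[2]
def pix(i,p):
    c=np.array(i['rotation']).T@(np.array(p)-i['origin']); return [i['fx']*c[0]/c[2]+i['cx'],i['fy']*c[1]/c[2]+i['cy']]
E
python3 - <<'E'
from h import *
for n in('top','scene'):
    im,i=snap(n,n+'0.png'); print(n,i)
print(get_obs())
E
```

```text
top {'fx': 473.54090174753054, 'fy': 473.54090174753054, 'cx': 321.6072875071367, 'cy': 241.0082242882736, 'origin': array([0.39416185, 0.28187925, 0.89522296]), 'rotation': array([-0.6938562 ,  0.7116956 , -0.07868901,  0.07655707])}
scene {'fx': 561.5359553149467, 'fy': 561.5359553149467, 'cx': 319.354283004562, 'cy': 242.2309066892626, 'origin': array([ 0.03632899, -0.56375449,  0.55467145]), 'rotation': array([ 0.81316488, -0.24085828,  0.13516861, -0.51232765])}
{'clock': 0.1, 'joint_pos': array([ 1.20042631,  0.33281771, -0.0647037 ,  1.46087497,  0.0216099 ,
        1.34992393, -0.08854511]), 'joint_velocities': array([ 3.03652120e-04, -1.41750088e-03, -8.47256949e-05, -2.19508087e-03,
       -7.01351016e-04,  2.20931041e-03,  3.96494832e-04]), 'tau': array([ 2.21177470e-03, -6.26747131e+01,  4.98218962e-02, -3.92432749e+01,
        1.63483940e-02,  6.98020449e-03, -7.10672293e-05]), 'position': array([ 0.21285631, -0.58720806,  0.19238149]), 'ee_rot': array([ 9.84921556e-01,  1.73000255e-01, -1.49238701e-04, -6.47058573e-04]), 'ft_force': array([-0.86931405, -0.91447846,  0.51177398]), 'torque': array([ 0.03928363,  0.01843489, -0.0065252 ]), 'grip_width': 0.9964900000824479}
```

View pics/top0.png

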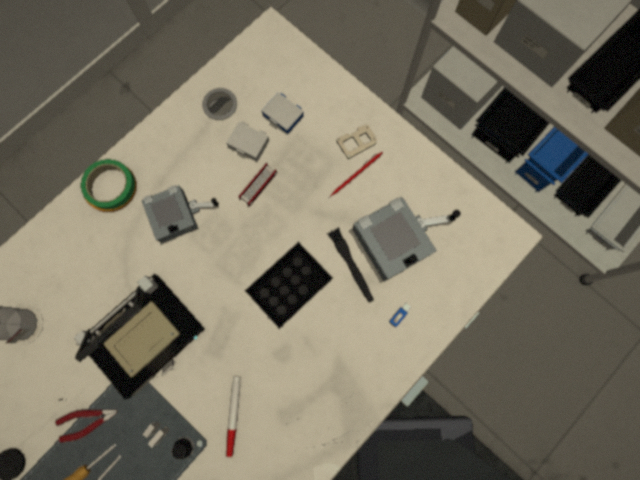

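View pics/scene0.png

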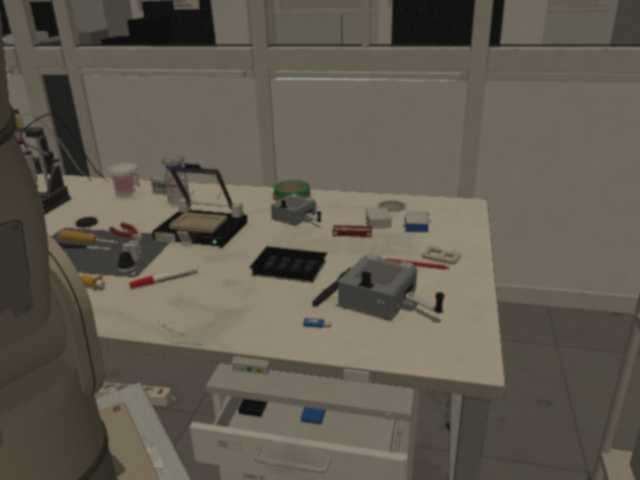

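Two station-like things are in the top view, at (395,240) and (170,213). The first is larger and has the tray to its left, the brush beside it, the stick in front and the pen behind, so it is the one meant. I'll confirm it in an enlarged crop.

```bash
sed -i "s/np.array(i\['rotation'\])/R.from_quat(i['rotation']).as_matrix()/" h.py
python3 - <<'E'
from h import *
t=cv2.imread('pics/top0.png')[180:300,320:480]; s=cv2.imread('pics/scene0.png')[255:335,325:455]
t=cv2.resize(t,(800,600),interpolation=cv2.INTER_CUBIC)
cv2.imwrite('pics/c1.png',t)
i=info('top0.png')
for n,u,v,z in[('st',395,240,.056),('small',170,213,.03),('tray',289,285,.02),('post',455,215,.056),('small post',213,203,.03),('tab',409,260,.08)]: print(n,world(i,u,v,z).round(3))
E
```

```text
st [0.58  0.144 0.056]
small [0.649 0.563 0.03 ]
tray [0.508 0.339 0.02 ]
post [0.625 0.03  0.056]
small post [0.667 0.482 0.03 ]
tab [0.539 0.125 0.08 ]
```

View pics/c1.png

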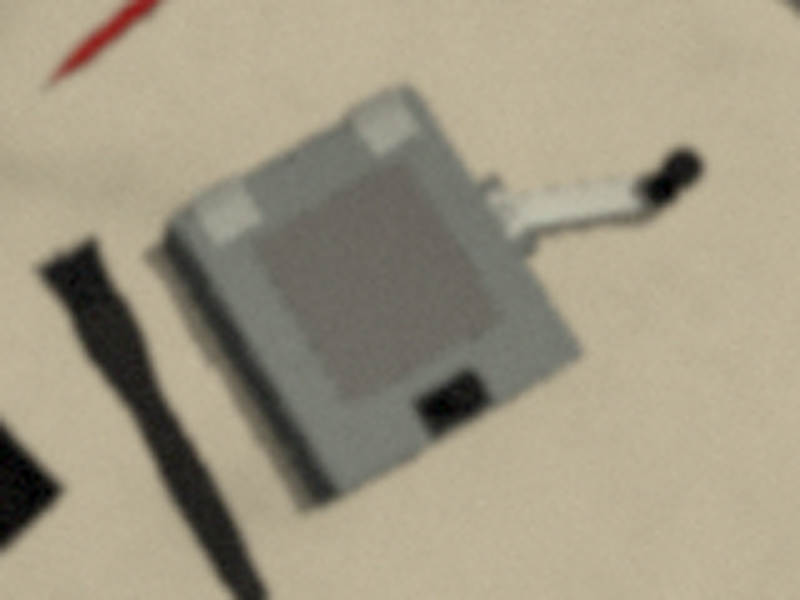

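Run:
```python
from h import *
i=info('top0.png')
w=lambda u,v,z: world(i,319.6+u/5,179.6+v/5,z)
FL,FR,RR,RL=[w(*p,.056) for p in[(335,497),(580,350),(410,85),(175,225)]]
print('front w',np.linalg.norm(FL-FR),'side',np.linalg.norm(FR-RR),np.linalg.norm(FL-RL))
xa=(RR-FR+RL-FL);xa/=np.linalg.norm(xa); ya=(FL-FR);ya/=np.linalg.norm(ya)
yw=np.arctan2(xa[1],xa[0]); yw2=np.arctan2(-ya[0],ya[1]); print('yaw',yw,yw2)
post=w(683,165,.056); tab=w(465,390,.082); print('post',post,'tab',tab)
y=(yw+yw2)/2; c=np.array([np.cos(y),np.sin(y),0]); s=np.array([-c[1],c[0],0])
for n,p in[('FL',FL),('FR',FR),('RR',RR),('RL',RL),('post',post),('tab',tab)]:
  d=p-(FL+FR)/2; print(n,p.round(4),'rel x',(d@c).round(4),'y',(d@s).round(4))
print('tray corners',[world(i,u,v,.022).round(3) for u,v in[(246,290),(300,243),(332,275),(279,327)]])
```

```text
front w 0.10492082704237785 side 0.11579138368255831 0.11459637988860658
yaw 0.48908208781706425 0.5100443574433877
post [0.62906351 0.02787751 0.056     ] tab [0.54225781 0.11899364 0.082     ]
FL [0.5094 0.1628 0.056 ] rel x -0.0005 y 0.0525
FR [0.5606 0.0712 0.056 ] rel x 0.0005 y -0.0525
RR [0.6624 0.1264 0.056 ] rel x 0.1163 y -0.0527
RL [0.611  0.2158 0.056 ] rel x 0.114 y 0.0503
post [0.6291 0.0279 0.056 ] rel x 0.0399 y -0.1233
tab [0.5423 0.119  0.082 ] rel x 0.0073 y -0.0017
tray corners [array([0.5  , 0.419, 0.022]), array([0.587, 0.318, 0.022]), array([0.524, 0.259, 0.022]), array([0.431, 0.358, 0.022])]
```

Both crops agree with the given sizes: the flap measures 105 x 115 mm, the tab is at station x -46 and the post radius is about 62 mm. Pixels: post (456,213), tab (412,258), tray centre (289,285). I'm moving towards the lever now.

```bash
cat >> h.py <<'E'
O=np.array([.5816,.1422,0]);Y=0.495
RS=R.from_euler('z',Y).as_matrix()
def st(p): return O+RS@np.array(p)
def tost(p): return RS.T@(np.array(p)-O)
def go(p,world_=False,tilt=0):
    "shift (25mm units) & turn to vertical tool with x along station x at station point p"
    o=get_obs(); T=R.from_quat(o['ee_rot']); t=np.array(p) if world_ else st(p)
    G=R.from_euler('z',Y)*R.from_euler('x',np.pi)*R.from_euler('y',tilt)
    print('t',round(o['clock'],2),'TCPst',(tost(o['position'])*1e3).round(1),'shift',(T.inv().apply(t-o['position'])/.025).round(2),
     'afterturn',(G.inv().apply(t-o['position'])/.025).round(2),'turn',np.degrees((T.inv()*G).as_rotvec()).round(1),'F',o['ft_force'].round(1),'grip',round(o['grip_width'],3))
E
python3 -c "
from h import *
go([-.05,-.123,.19])"
```

```text
t 0.1 TCPst [-671.  -466.7  192.4] shift [ 22.55 -17.24   0.12] afterturn [ 24.84 -13.75   0.1 ] turn [-0.1 -0.  -8.4] F [-0.9 -0.9  0.5] grip 0.996
```

Call:
move_arm(
  moves=[
    [[1, -0.75, 0], [0, 0, 0], 0],
    [[1, -0.75, 0], [0, 0, 0], 0],
    [[1, -0.75, 0], [0, 0, 0], 0],
    [[1, -0.75, 0], [0, 0, 0], 0],
    [[1, -0.75, 0], [0, 0, 0], 0],
  ],
)

```text
clock: 0.72
position: [0.299, -0.4558, 0.1928]
ee_rot: [0.985, 0.173, -0.0, -0.0]
ft_force: [-0.1, 0.1, 0.8]
grip_width: 0.001
```

Call:
move_arm(
  moves=[
    [[1, -0.75, 0], [0, 0, 0], 0],
    [[1, -0.75, 0], [0, 0, 0], 0],
    [[1, -0.75, 0], [0, 0, 0], 0],
    [[1, -0.75, 0], [0, 0, 0], 0],
    [[1, -0.75, 0], [0, 0, 0], 0],
  ],
)

```text
clock: 1.35
position: [0.3844, -0.3251, 0.1928]
ee_rot: [0.985, 0.173, -0.0, -0.0]
ft_force: [0.3, -0.1, -0.3]
grip_width: 0.003
```

Call:
move_arm(
  moves=[
    [[1, -0.75, 0], [0, 0, 0], 0],
    [[1, -0.75, 0], [0, 0, 0], 0],
    [[1, -0.75, 0], [0, 0, 0], 0],
    [[1, -0.75, 0], [0, 0, 0], 0],
    [[1, -0.75, 0], [0, 0, 0], 0],
  ],
)

```text
clock: 1.98
position: [0.47, -0.1944, 0.1928]
ee_rot: [0.985, 0.173, -0.0, -0.0]
ft_force: [-0.5, 0.3, 0.2]
grip_width: -0.002
```

```bash
python3 -c "
from h import *
go([-.05,-.123,.19])"
```

```text
t 1.98 TCPst [-258.1 -243.2  192.8] shift [ 7.53 -5.98  0.11] afterturn [ 8.33 -4.81  0.11] turn [-0.   0.  -8.4] F [-0.5  0.3  0.2] grip -0.002
```

Call:
move_arm(
  moves=[
    [[0, 0, 0], [0, 0, -8.4], 0],
    [[1, -0.6, 0], [0, 0, 0], 0],
    [[1, -0.6, 0], [0, 0, 0], 0],
    [[1, -0.6, 0], [0, 0, 0], 0],
    [[1, -0.6, 0], [0, 0, 0], 0],
  ],
)

```text
clock: 2.6
position: [0.5294, -0.0943, 0.1928]
ee_rot: [0.97, 0.245, -0.0, -0.0]
ft_force: [0.2, -0.5, 0.2]
grip_width: -0.001
```

Call:
move_arm(
  moves=[
    [[1, -0.6, 1], [0, 0, 0], 0],
    [[1, -0.6, 1], [0, 0, 0], 0],
    [[0.8, -0.6, 0], [0, 0, 0], 0],
    [[0, 0, 0], [0, 0, 0], 0],
    [[0, 0, 0], [0, 0, 0], 0],
  ],
)

```text
clock: 3.22
position: [0.5693, -0.0232, 0.143]
ee_rot: [0.97, 0.244, -0.0, 0.0]
ft_force: [0.6, -0.3, -0.6]
grip_width: 0.0
```

```bash
python3 -c "
from h import *
go([-.05,-.123,.035])
im,i=snap('wrist','w1.png')
for p in [(-.013,-.123,.056),(.005,-.064,.042),(-.053,-.052,.056),(-.046,0,.082)]: print(p,np.round(pix(i,st(p))))
print(i['origin'],get_obs()['position'])"
```

```text
t 3.23 TCPst [ -89.4 -139.7  143. ] shift [ 1.58 -0.67  4.32] afterturn [ 1.57 -0.67  4.32] turn [ 0.   0.  -0.1] F [ 0.6 -0.3 -0.6] grip 0.0
(-0.013, -0.123, 0.056) [288. 120.]
(0.005, -0.064, 0.042) [204.  94.]
(-0.053, -0.052, 0.056) [188. 180.]
(-0.046, 0, 0.082) [ 91. 174.]
[0.62883131 0.0087206  0.32282191] [ 0.56931946 -0.02349689  0.14310503]
```

View pics/w1.png

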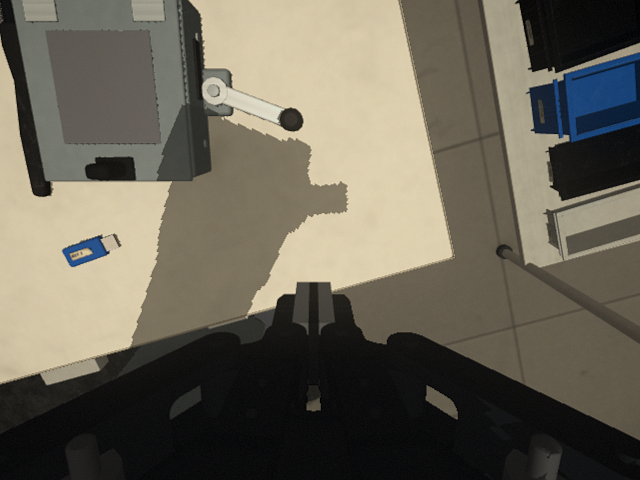

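```bash
sed -i 's/O=np.array.*;Y/O=np.array([.5825,.1404,0]);Y/' h.py; echo ok
```

```text
ok
```

Call:
move_arm(
  moves=[
    [[0.6, -0.6, 1], [0, 0, 0], 0],
    [[0.6, 0, 1], [0, 0, 0], 0],
    [[0, 0, 1], [0, 0, 0], 0],
    [[0, 0, 1], [0, 0, 0], 0],
    [[0, 0, 0.3], [0, 0, 0], 0],
  ],
)

```text
clock: 3.9
position: [0.5878, 0.0038, 0.0344]
ee_rot: [0.97, 0.244, -0.001, 0.0]
ft_force: [-0.5, -0.2, 1.0]
grip_width: 0.001
```

Call:
move_arm(
  moves=[
    [[0.4, 0, 0], [0, 0, 0], 0],
    [[0.4, 0, 0], [0, 0, 0], 0],
    [[0.4, 0, 0], [0, 0, 0], 0],
    [[0.4, 0, 0], [0, 0, 0], 0],
    [[0.2, 0, 0], [0, 0, 0], 0],
  ],
)

```text
clock: 4.53
position: [0.6291, 0.0271, 0.0357]
ee_rot: [0.97, 0.245, 0.0, -0.0]
ft_force: [-0.4, -0.5, 0.0]
grip_width: -0.001
```

```bash
python3 -c "
from h import *
go([.0105,-.123,.035])"
```

```text
t 4.53 TCPst [ -12.8 -121.8   35.7] shift [0.93 0.05 0.03] afterturn [0.93 0.05 0.03] turn [-0. -0. -0.] F [-0.4 -0.5  0. ] grip -0.001
```

The TCP is already where the post should be, yet there is no force. I'll look before going further.

```bash
python3 -c "
from h import *
im,i=snap('wrist','w2.png'); snap('scene','s2.png')
s=cv2.imread('pics/s2.png')[240:340,320:480]
a=cv2.resize(s,(480,300),interpolation=cv2.INTER_CUBIC)
b=cv2.resize(cv2.imread('pics/w2.png'),(400,300))
b=cv2.imread('pics/w2.png')[130:430,160:480]
cv2.imwrite('pics/c2.png',np.hstack([a,b]))"
```

```text
(no output)
```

View pics/c2.png

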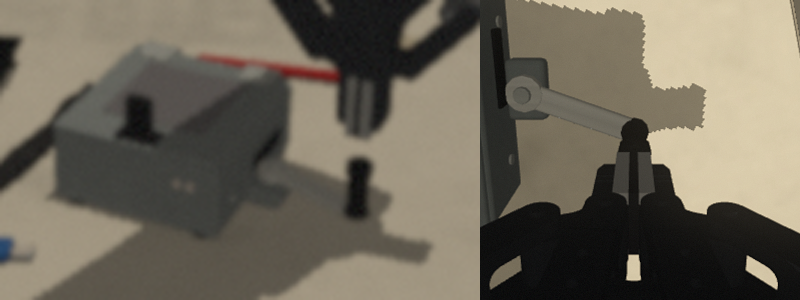

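```bash
python3 -c "
from h import *
i=info('s2.png'); t=info('top0.png'); w=info('w2.png'); w1=info('w1.png')
o=get_obs()['position']; print('TCP pix',pix(i,o), 'post in st by scene',tost(world(i,439,294.5,.056)), 'wrist2',tost(world(w,314,264,.056)),'w1',tost(world(w1,291,119,.056)),'top',tost(world(t,456.2,212.6,.056)))
print('wrist tcp pix',pix(w,o), tost(w['origin']))
for z in (.05,.06,.08,.1): print(z,tost(world(i,439,294.5,z)),tost(world(w,314,264,z)),tost(world(t,456.2,212.6,z)))
"
```

```text
TCP pix [np.float64(438.2762682388625), np.float64(303.3273972459612)] post in st by scene [-0.01769461 -0.12321041  0.056     ] wrist2 [-0.00124801 -0.12229095  0.056     ] w1 [-0.01218147 -0.12304387  0.056     ] top [-0.01247731 -0.12113542  0.056     ]
wrist tcp pix [np.float64(312.92922512569464), np.float64(272.80436886107157)] [ 0.05457029 -0.12202968  0.21556591]
0.05 [-0.00810015 -0.12035914  0.05      ] [-0.00334689 -0.12230078  0.05      ] [-0.01186212 -0.1235312   0.05      ]
0.06 [-0.02409092 -0.12511127  0.06      ] [ 0.00015124 -0.1222844   0.06      ] [-0.01288744 -0.11953823  0.06      ]
0.08 [-0.05607248 -0.13461552  0.08      ] [ 0.00714751 -0.12225166  0.08      ] [-0.01493808 -0.11155229  0.08      ]
0.1 [-0.08805404 -0.14411977  0.1       ] [ 0.01414378 -0.12221891  0.1       ] [-0.01698872 -0.10356634  0.1       ]
```

```bash
python3 -c "
from h import *
a=get_obs(); i,k=snap('wrist','w3.png'); snap('scene','s3.png'); b=get_obs()
for q in(a,b): print(q['clock'],q['position'],q['joint_pos'].round(4),q['ft_force'].round(1))
for x,y in(('w2','w3'),('s2','s3')): 
  A=cv2.imread(f'pics/{x}.png').astype(int);B=cv2.imread(f'pics/{y}.png').astype(int); print(np.abs(A-B).mean())
print(k['origin'],info('w2.png')['origin'])
for p in [(-.0125,-.123,.056),(.0055,-.064,.042),(.0055,-.064,.03)]: print(p,pix(k,st(p)),pix(info('w1.png'),st(p)))
# scene: fingertip candidates
s=info('s2.png')
for z in(.036,.05,.06,.07):
  print(z,pix(s,[*a['position'][:2],z]),pix(k,[*a['position'][:2],z]))
"
```

```text
4.625 [0.62881465 0.0270122  0.03555236] [ 0.292   0.5272 -0.5335  1.5964  0.2912  1.0981 -1.3914] [-0.  -0.3  0.5]
4.725 [0.62826798 0.02644198 0.03545607] [ 0.2927  0.5265 -0.5333  1.5975  0.2911  1.0981 -1.3913] [-0.1 -0.9 -0.6]
1.977841796875
1.0323621961805556
[0.68821168 0.05881161 0.21540443] [0.68848811 0.05894032 0.21556591]
(-0.0125, -0.123, 0.056) [np.float64(315.6685978318606), np.float64(286.9213704143657)] [np.float64(290.9433780115588), np.float64(119.49577901016563)]
(0.0055, -0.064, 0.042) [np.float64(191.53798814578835), np.float64(240.43667499447102)] [np.float64(206.88151416088667), np.float64(93.383944095093)]
(0.0055, -0.064, 0.03) [np.float64(198.88638077131236), np.float64(234.01320753808827)] [np.float64(211.3476076660388), np.float64(95.08083699087001)]
0.036 [np.float64(438.29356452902573), np.float64(303.1041332646263)] [np.float64(313.00458508658727), np.float64(272.58960383489455)]
0.05 [np.float64(438.83811469003535), np.float64(296.0749706039421)] [np.float64(312.98318046683016), np.float64(283.1408178454292)]
0.06 [np.float64(439.23140095753524), np.float64(290.9983526091107)] [np.float64(312.96578106933583), np.float64(291.7176937114846)]
0.07 [np.float64(439.6283457360485), np.float64(285.87450982058664)] [np.float64(312.9462581352269), np.float64(301.3413477746709)]
```

```bash
python3 -c "
from h import *
a=cv2.imread('pics/s3.png')[215:335,380:480];b=cv2.imread('pics/w3.png')[190:390,150:400]
cv2.imwrite('pics/c3.png',np.hstack([cv2.resize(a,(400,480),interpolation=cv2.INTER_CUBIC),cv2.resize(b,(400,320),interpolation=cv2.INTER_CUBIC).__class__(( 480,400,3),dtype=np.uint8)*0+np.pad(cv2.resize(b,(400,320)),((0,160),(0,0),(0,0)))]))"
```

```text
(no output)
```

View pics/c3.png

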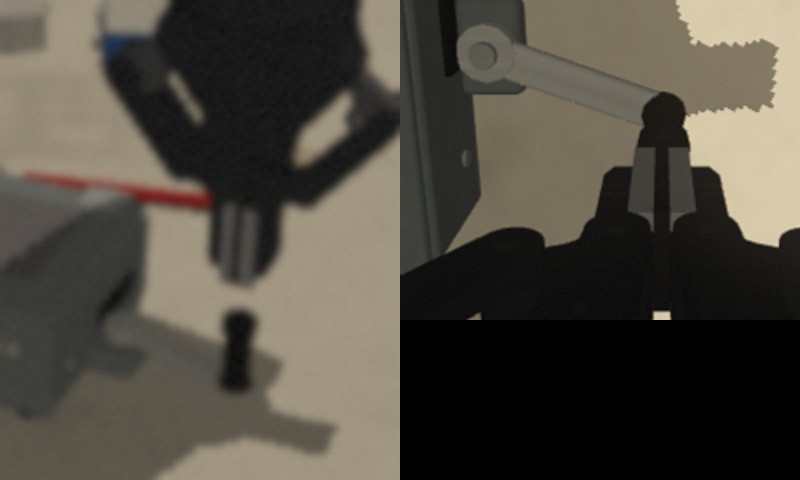

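```bash
python3 -c "
from h import *
from scipy.optimize import least_squares
w1=info('w1.png');w3=info('w3.png')
for z in(.02,.03,.04): print(z,tost(world(w1,214,90,z)),tost(world(w3,201,224,z)))
for zp in(.025,.035):
  for n,i,a,b in(('w1',w1,(291,119),(214,90)),('w3',w3,(315,260),(201,224))):
    P=[st((-.0125,-.123,.056)),st((.0055,-.064,zp))]
    def f(d):
      j=dict(i);j['origin']=i['origin']+RS@d;return np.r_[np.array(pix(j,P[0]))-a,np.array(pix(j,P[1]))-b]
    r=least_squares(f,np.zeros(3),x_scale=.01);print(zp,n,(r.x*1e3).round(1),r.fun.round(1))
"
```

```text
0.02 [ 0.01000315 -0.063728    0.02      ] [ 0.0083555  -0.06243733  0.02      ]
0.03 [ 0.00895353 -0.06617678  0.03      ] [ 0.010705  -0.0654861  0.03     ]
0.04 [ 0.0079039  -0.06862557  0.04      ] [ 0.01305451 -0.06853487  0.04      ]
0.025 w1 [-1.9  0.7 -2. ] [ 0.8 -2.5 -0.8  2.8]
0.025 w3 [-5.2 -1.7 12.8] [-3.   6.5  3.5 -7.4]
0.035 w1 [-2.3 -0.  11.1] [ 0.7 -2.4 -0.8  2.6]
0.035 w3 [-4.8 -1.1 17.3] [-1.7  4.2  1.8 -4.6]
```

My reading of the pictures: the fingertips end at scene pixel (439,286), which puts them about 30 mm above the reported TCP. They are hovering over the untouched post (base knob at wrist (315,260), lever still home). To test this, I'll back off in front of the post and go down to a reported z of about 0.008, which is safe either way.

Call:
move_arm(
  moves=[
    [[-0.6, 0, -0.2], [0, 0, 0], 0],
    [[-0.7, 0, 0], [0, 0, 0], 0],
    [[-0.7, 0, 0.4], [0, 0, 0], 0],
    [[0, 0, 0.6], [0, 0, 0], 0],
    [[0, 0, 0.3], [0, 0, 0], 0],
  ],
)

```text
clock: 5.35
position: [0.584, 0.0026, 0.0073]
ee_rot: [0.97, 0.245, -0.0, 0.0]
ft_force: [-0.8, -0.4, -0.5]
grip_width: -0.004
```

Call:
move_arm(
  moves=[
    [[0, 0, 0], [0, 0, 0], 0],
    [[0.3, 0, 0], [0, 0, 0], 0],
    [[0.3, 0, 0], [0, 0, 0], 0],
    [[0.2, 0, 0], [0, 0, 0], 0],
    [[0, 0, 0], [0, 0, 0], 0],
  ],
)

```text
clock: 5.98
position: [0.6025, 0.0127, 0.0081]
ee_rot: [0.97, 0.245, 0.0, -0.0]
ft_force: [-0.1, 0.2, -0.8]
grip_width: -0.002
```

```bash
python3 -c "
from h import *
go([.0105,-.123,.008])
snap('scene','s4.png');im,i=snap('wrist','w4.png')
a=cv2.imread('pics/s4.png')[215:335,360:480];b=cv2.imread('pics/w4.png')[150:350,200:400]
f=lambda q:cv2.resize(q,(400,400),interpolation=cv2.INTER_CUBIC)
cv2.imwrite('pics/c4.png',np.hstack([f(a),f(b)]))
p=get_obs()['position'];print(pix(info('s4.png'),p),pix(i,p),pix(i,st((-.0125,-.123,.056))))"
```

```text
t 5.97 TCPst [ -43.1 -121.8    8.1] shift [2.14 0.05 0.01] afterturn [2.14 0.05 0.01] turn [-0. -0. -0.] F [-0.1  0.2 -0.8] grip -0.002
[np.float64(431.3270380378976), np.float64(325.9356001320886)] [np.float64(313.1441471030858), np.float64(272.7176654764808)] [np.float64(315.78091474705934), np.float64(238.43172471083983)]
```

View pics/c4.png

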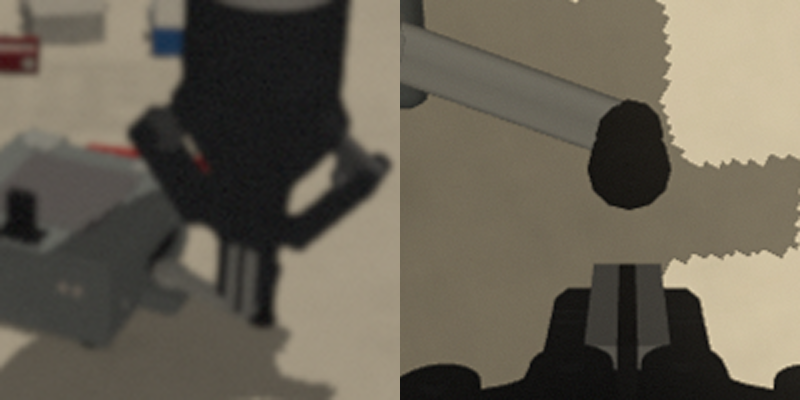

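This confirms it: the fingertips end about 30 mm short of the reported TCP (scene row 310 against a projected 326), while the arm pose itself agrees (post top at wrist (314,240) against a predicted (316,238)). I'll go a little lower and push.

Call:
move_arm(
  moves=[
    [[0, 0, 0.3], [0, 0, 0], 0],
    [[0.4, 0, 0], [0, 0, 0], 0],
    [[0.4, 0, 0], [0, 0, 0], 0],
    [[0.4, 0, 0], [0, 0, 0], 0],
    [[0, 0, 0], [0, 0, 0], 0],
  ],
)

```text
clock: 6.7
position: [0.6289, 0.0262, 0.0005]
ee_rot: [0.97, 0.245, -0.0, 0.0]
ft_force: [-2.9, -3.6, 1.9]
grip_width: 0.004
```

Call:
move_arm(
  moves=[
    [[0.3, 0, 0], [0, 0, 0], 0],
    [[0.3, 0, 0], [0, 0, 0], 0],
    [[0.2, 0, 0], [0, 0, 0], 0],
    [[0, 0, 0], [0, 0, 0], 0],
  ],
)

```text
clock: 7.2
position: [0.6458, 0.0354, 0.0004]
ee_rot: [0.97, 0.245, -0.001, 0.0]
ft_force: [-3.6, -3.9, 0.7]
grip_width: 0.002
```

```bash
python3 -c "
from h import *
go([.0105,-.123,.0])"
```

```text
t 7.2 TCPst [   5.8 -122.5    0.4] shift [0.19 0.02 0.02] afterturn [0.19 0.02 0.02] turn [ 0.   0.1 -0.1] F [-3.6 -3.9  0.7] grip 0.002
```

Call:
move_arm(
  moves=[
    [[0.15, 0, 0], [0, 0, 0], 0],
    [[0.15, 0, 0], [0, 0, 0], 0],
    [[0, 0, 0], [0, 0, 0], 0],
  ],
)

```text
clock: 7.58
position: [0.6506, 0.0391, 0.0002]
ee_rot: [0.97, 0.245, -0.002, 0.0]
ft_force: [-9.9, -3.2, 6.1]
grip_width: -0.0
```

Call:
move_arm(
  moves=[
    [[0.15, 0, 0], [0, 0, 0], 0],
    [[0, 0, 0], [0, 0, 0], 0],
    [[0, 0, 0], [0, 0, 0], 0],
  ],
)

```text
clock: 7.95
position: [0.6509, 0.0393, -0.0]
ee_rot: [0.97, 0.244, -0.005, 0.001]
ft_force: [-25.8, -9.3, 16.4]
grip_width: 0.003
```

```bash
python3 -c "
from h import *
go([.0105,-.123,.0])"
```

```text
t 7.95 TCPst [  12.2 -121.5   -0. ] shift [-0.07  0.06 -0.  ] afterturn [-0.07  0.06 -0.  ] turn [-0.1  0.6 -0.1] F [-25.8  -9.3  16.4] grip 0.003
```

The lever is at its stop: the force rose to 29 N and travel ended at x = 12 mm, with 10.5 expected. I'll let it spring back and then go above the tab.

Call:
move_arm(
  moves=[
    [[-0.6, 0, 0], [0, 0, 0], 0],
    [[-0.6, 0, 0], [0, 0, 0], 0],
    [[-0.6, 0, 0], [0, 0, 0], 0],
    [[-0.6, 0, 0], [0, 0, 0], 0],
    [[-0.4, 0, 0], [0, 0, 0], 0],
  ],
)

```text
clock: 8.57
position: [0.5941, 0.008, 0.0009]
ee_rot: [0.97, 0.245, 0.0, 0.0]
ft_force: [0.1, -0.3, -0.5]
grip_width: -0.002
```

Call:
move_arm(
  moves=[
    [[0, 0, -1], [0, 0, 0], 0],
    [[0, 0, -1], [0, 0, 0], 0],
    [[0, 0, -1], [0, 0, 0], 0],
    [[0, -1, -1], [0, 0, 0], 0.5],
    [[0, -1, -0.4], [0, 0, 0], 0.5],
  ],
)

```text
clock: 9.2
position: [0.571, 0.0533, 0.1121]
ee_rot: [0.97, 0.245, 0.001, 0.0]
ft_force: [1.2, -0.2, 0.3]
grip_width: 0.419
```

Call:
move_arm(
  moves=[
    [[0, -1, 0], [0, 0, 0], 0.5],
    [[0, -1, 0], [0, 0, 0], 0.5],
    [[0, -0.8, 0], [0, 0, 0], 0.5],
    [[0, 0, 0], [0, 0, 0], 0.5],
    [[0, 0, 0], [0, 0, 0], 0.5],
  ],
)

```text
clock: 9.82
position: [0.5378, 0.1128, 0.1104]
ee_rot: [0.97, 0.244, -0.0, 0.0]
ft_force: [0.4, -1.2, 0.3]
grip_width: 0.496
```

```bash
python3 -c "
from h import *
go([-.046,0,.03])
im,i=snap('wrist','w5.png');j,t=snap('top','t5.png')
a=cv2.resize(cv2.imread('pics/t5.png')[180:300,350:480],(325,300),interpolation=cv2.INTER_CUBIC)
b=cv2.resize(cv2.imread('pics/w5.png'),(400,300))
cv2.imwrite('pics/c5.png',np.hstack([a,b]))
o=get_obs()['position']
for n,p in (('tab',st((-.046,0,.082))),('tcp',o),('lev',st((-.0125,-.123,.056)))): print(n,np.round(pix(i,p)),np.round(pix(t,p)))
"
```

```text
t 9.82 TCPst [-52.5  -3.  110.4] shift [ 0.26 -0.12  3.22] afterturn [ 0.26 -0.12  3.22] turn [ 0.   0.  -0.1] F [ 0.4 -1.2  0.3] grip 0.496
tab [308. 244.] [413. 258.]
tcp [313. 272.] [420. 257.]
lev [508. 180.] [457. 212.]
```

View pics/c5.png

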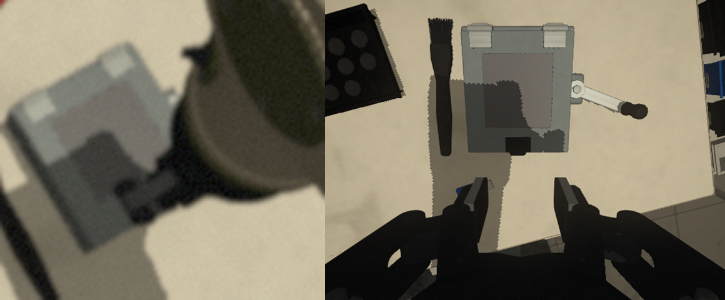

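The lever has sprung home at the same angle as before, and the tab is centred between the fingers at about wrist (307,240). I'll descend and grip the tab.

Call:
move_arm(
  moves=[
    [[0.3, -0.12, 1], [0, 0, 0], 0.5],
    [[0, 0, 1], [0, 0, 0], 0.5],
    [[0, 0, 0.8], [0, 0, 0], 0.5],
    [[0, 0, 0.4], [0, 0, 0], 0.5],
    [[0, 0, 0], [0, 0, 0], 0.5],
  ],
  squeeze=25,
)

```text
clock: 10.55
position: [0.5424, 0.1197, 0.0302]
ee_rot: [0.97, 0.245, -0.0, -0.0]
ft_force: [-1.2, -0.1, -0.3]
grip_width: 0.498
```

Call:
move_arm(
  moves=[
    [[0, 0, 0], [0, 0, 0], 0.1],
    [[0, 0, 0], [0, 0, 0], 0.1],
    [[0, 0, 0], [0, 0, 0], 0.1],
    [[0, 0, 0], [0, 0, 0], 0.1],
  ],
  squeeze=25,
)

```text
clock: 11.05
position: [0.5436, 0.1194, 0.0315]
ee_rot: [0.97, 0.244, 0.001, 0.001]
ft_force: [1.1, -3.8, 7.0]
grip_width: 0.175
```

```bash
python3 -c "
from h import *
go([-.046,0,.03])
# arc increments for tab: total tool path for theta steps
th=np.radians(np.arange(0,105,6)); x=62-110*np.cos(th+.183); z=54+110*np.sin(th+.183)
print(np.c_[np.degrees(th[1:]),np.diff(x)/25,-np.diff(z)/25].round(2))"
```

```text
t 11.05 TCPst [-44.2  -0.   31.5] shift [-0.07 -0.    0.06] afterturn [-0.07 -0.    0.06] turn [ 0.1 -0.1 -0.1] F [ 1.1 -3.8  7. ] grip 0.175
[[ 6.00e+00  1.10e-01 -4.50e-01]
 [ 1.20e+01  1.50e-01 -4.30e-01]
 [ 1.80e+01  2.00e-01 -4.20e-01]
 [ 2.40e+01  2.40e-01 -3.90e-01]
 [ 3.00e+01  2.80e-01 -3.70e-01]
 [ 3.60e+01  3.20e-01 -3.30e-01]
 [ 4.20e+01  3.50e-01 -3.00e-01]
 [ 4.80e+01  3.80e-01 -2.60e-01]
 [ 5.40e+01  4.00e-01 -2.20e-01]
 [ 6.00e+01  4.30e-01 -1.80e-01]
 [ 6.60e+01  4.40e-01 -1.30e-01]
 [ 7.20e+01  4.50e-01 -8.00e-02]
 [ 7.80e+01  4.60e-01 -4.00e-02]
 [ 8.40e+01  4.60e-01  1.00e-02]
 [ 9.00e+01  4.60e-01  6.00e-02]
 [ 9.60e+01  4.50e-01  1.10e-01]
 [ 1.02e+02  4.30e-01  1.50e-01]]
```

Call:
move_arm(
  moves=[
    [[0.1, 0, -0.45], [0, 0, 0], 0.1],
    [[0.15, 0, -0.43], [0, 0, 0], 0.1],
    [[0.2, 0, -0.42], [0, 0, 0], 0.1],
    [[0.24, 0, -0.39], [0, 0, 0], 0.1],
    [[0.28, 0, -0.37], [0, 0, 0], 0.1],
  ],
)

```text
clock: 11.68
position: [0.5641, 0.1305, 0.0819]
ee_rot: [0.97, 0.244, -0.0, 0.0]
ft_force: [5.2, -3.7, -6.8]
grip_width: 0.176
```

```bash
python3 -c "
from h import *
go([-.0303,0,.083])"
```

```text
t 11.68 TCPst [-20.8   0.1  81.9] shift [-0.38  0.   -0.04] afterturn [-0.38  0.   -0.04] turn [ 0.   0.  -0.1] F [ 5.2 -3.7 -6.8] grip 0.176
```

Holding well with small forces (grip width unchanged, about 9 N), so I'll continue along the arc.

Call:
move_arm(
  moves=[
    [[0.32, 0, -0.33], [0, 0, 0], 0.1],
    [[0.35, 0, -0.3], [0, 0, 0], 0.1],
    [[0.38, 0, -0.26], [0, 0, 0], 0.1],
    [[0.4, 0, -0.22], [0, 0, 0], 0.1],
    [[0.43, 0, -0.18], [0, 0, 0], 0.1],
  ],
)

```text
clock: 12.3
position: [0.6052, 0.1528, 0.1141]
ee_rot: [0.97, 0.244, -0.001, 0.001]
ft_force: [2.0, -5.2, -3.6]
grip_width: 0.179
```

```bash
python3 -c "
from h import *
go([.0263,0,.116])"
```

```text
t 12.3 TCPst [2.580e+01 1.000e-01 1.141e+02] shift [ 0.02  0.   -0.07] afterturn [ 0.02  0.   -0.07] turn [ 0.   0.1 -0.1] F [ 2.  -5.2 -3.6] grip 0.179
```

Call:
move_arm(
  moves=[
    [[0.44, 0, -0.13], [0, 0, 0], 0.1],
    [[0.45, 0, -0.08], [0, 0, 0], 0.1],
    [[0.46, 0, -0.04], [0, 0, 0], 0.1],
    [[0.46, 0, 0.01], [0, 0, 0], 0.1],
    [[0.46, 0, 0.06], [0, 0, 0], 0.1],
  ],
)

```text
clock: 12.92
position: [0.6561, 0.1802, 0.1195]
ee_rot: [0.97, 0.244, 0.0, 0.0]
ft_force: [0.4, -5.4, 3.6]
grip_width: 0.174
```

Call:
move_arm(
  moves=[
    [[0.45, 0, 0.1], [0, 0, 0], 0.1],
    [[0.3, 0, 0.1], [0, 0, 0], 0.1],
    [[0, 0, 0], [0, 0, 0], 0.1],
  ],
)

```text
clock: 13.3
position: [0.6734, 0.1896, 0.1146]
ee_rot: [0.97, 0.244, 0.001, 0.0]
ft_force: [4.2, -4.6, 3.3]
grip_width: 0.175
```

```bash
python3 -c "
from h import *
go([.10,0,.111])
snap('scene','s6.png')
cv2.imwrite('pics/c6.png',cv2.resize(cv2.imread('pics/s6.png')[150:350,280:480],(600,600),interpolation=cv2.INTER_CUBIC))"
```

```text
t 13.3 TCPst [1.034e+02 1.000e-01 1.146e+02] shift [-0.14  0.01  0.14] afterturn [-0.14  0.01  0.14] turn [ 0.1 -0.1 -0.1] F [ 4.2 -4.6  3.3] grip 0.175
```

View pics/c6.png

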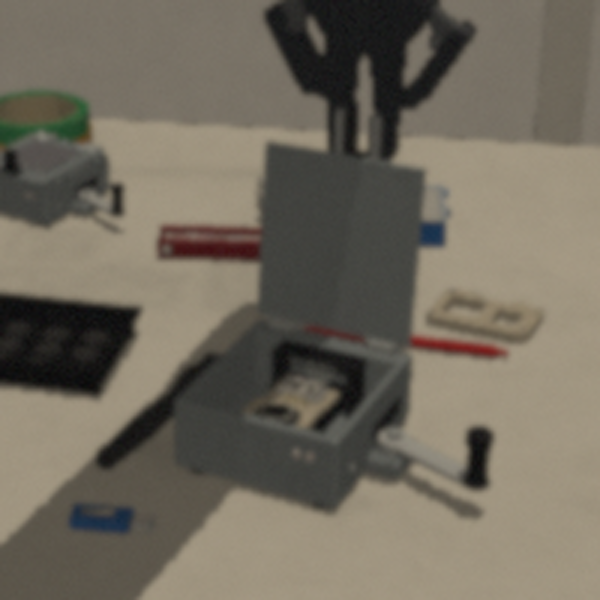

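The flap stands at about 100°, past upright, and the freed module shows tan in the nest. I'll release the tab, rise, and go above the nest.

Call:
move_arm(
  moves=[
    [[0, 0, 0], [0, 0, 0], 0.5],
    [[0, 0, 0], [0, 0, 0], 0.5],
    [[0, 0, 0], [0, 0, 0], 0.5],
    [[0, 0, -0.5], [0, 0, 0], 0.5],
    [[0, 0, -1], [0, 0, 0], 0.5],
  ],
)

```text
clock: 13.98
position: [0.6712, 0.1895, 0.1515]
ee_rot: [0.97, 0.245, -0.001, -0.0]
ft_force: [0.6, -0.0, -0.1]
grip_width: 0.501
```

Call:
move_arm(
  moves=[
    [[0, 0, -1], [0, 0, 0], 0.65],
    [[-1, 0, -0.3], [0, 0, 0], 0.65],
    [[-1, 0, 0], [0, 0, 0], 0.65],
    [[-1, 0, 0], [0, 0, 0], 0.65],
    [[-1, 0, 0], [0, 0, 0], 0.65],
  ],
)

```text
clock: 14.6
position: [0.5832, 0.142, 0.1849]
ee_rot: [0.97, 0.245, 0.001, 0.0]
ft_force: [0.2, -0.2, 0.7]
grip_width: 0.649
```

Call:
move_arm(
  moves=[
    [[-0.8, 0, 0], [0, 0, 0], 0.65],
    [[-0.8, 0, 0.5], [0, 0, 0], 0.65],
    [[0, 0, 0.7], [0, 0, 0], 0.65],
    [[0, 0, 0.7], [0, 0, 0], 0.65],
    [[0, 0, 0], [0, 0, 0], 0.65],
  ],
)

```text
clock: 15.22
position: [0.5479, 0.1234, 0.1346]
ee_rot: [0.97, 0.245, -0.001, -0.0]
ft_force: [0.3, -0.4, 0.3]
grip_width: 0.649
```

```bash
python3 -c "
from h import *
go([-.007,0,.0])
im,i=snap('wrist','w7.png')
for y in(-.021,.021):
  for x in(-.041,.027): print((x,y),np.round(pix(i,st((x,y,.036)))))
print('wall FR',np.round(pix(i,st((-.053,-.053,.05)))),'tcp',np.round(pix(i,get_obs()['position'])), 'z+.04',np.round(pix(i,get_obs()['position']+[0,0,.04])))"
```

```text
t 15.22 TCPst [-38.5   1.5 134.6] shift [1.28 0.07 5.38] afterturn [1.26 0.06 5.38] turn [-0.1  0.1 -0. ] F [ 0.3 -0.4  0.3] grip 0.649
(-0.041, -0.021) [343. 229.]
(0.027, -0.021) [345. 136.]
(-0.041, 0.021) [287. 229.]
(0.027, 0.021) [286. 136.]
wall FR [388. 250.] tcp [313. 272.] z+.04 [313. 307.]
```

View pics/w7.png

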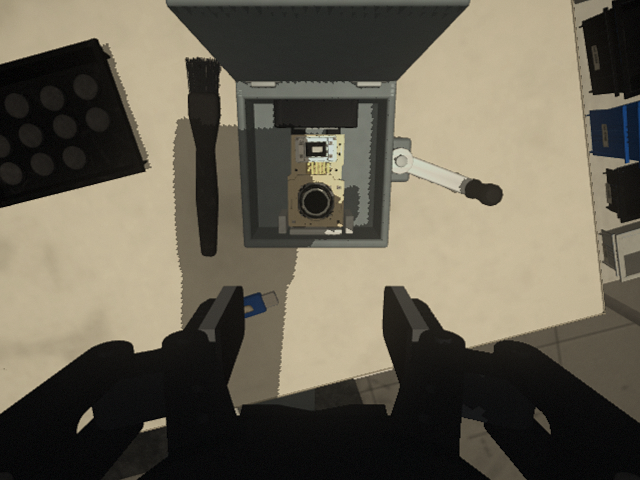

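The module is ejected and lies straight: its edges are at columns 289–344, rows about 133–231, as predicted, roughly 1 mm to the right. The lever is home and the flap is open. I'll descend in stages.

Call:
move_arm(
  moves=[
    [[0.65, 0.1, 1], [0, 0, 0], 0.65],
    [[0.65, 0, 1], [0, 0, 0], 0.65],
    [[0, 0, 1], [0, 0, 0], 0.65],
    [[0, 0, 1], [0, 0, 0], 0.65],
    [[0, 0, 0.6], [0, 0, 0], 0.65],
  ],
)

```text
clock: 15.9
position: [0.5784, 0.1366, 0.0205]
ee_rot: [0.97, 0.245, -0.0, -0.0]
ft_force: [-0.4, -0.3, 0.2]
grip_width: 0.654
```

Call:
move_arm(
  moves=[
    [[0, 0, 0.5], [0, 0, 0], 0.65],
    [[0, 0, 0.3], [0, 0, 0], 0.65],
    [[0, 0, 0], [0, 0, 0], 0.65],
  ],
)

```text
clock: 16.27
position: [0.5783, 0.1364, 0.0013]
ee_rot: [0.97, 0.245, -0.0, 0.0]
ft_force: [0.1, -1.1, 0.6]
grip_width: 0.648
```

```bash
python3 -c "
from h import *
go([-.007,-.001,-.014])
im,i=snap('wrist','w8.png'); cv2.imwrite('pics/c8.png',cv2.resize(cv2.imread('pics/w8.png')[130:430,120:520],(800,600)))"
```

```text
t 16.27 TCPst [-5.6 -1.6  1.3] shift [-0.06 -0.02  0.61] afterturn [-0.06 -0.02  0.61] turn [ 0.  0. -0.] F [ 0.1 -1.1  0.6] grip 0.648
```

View pics/c8.png

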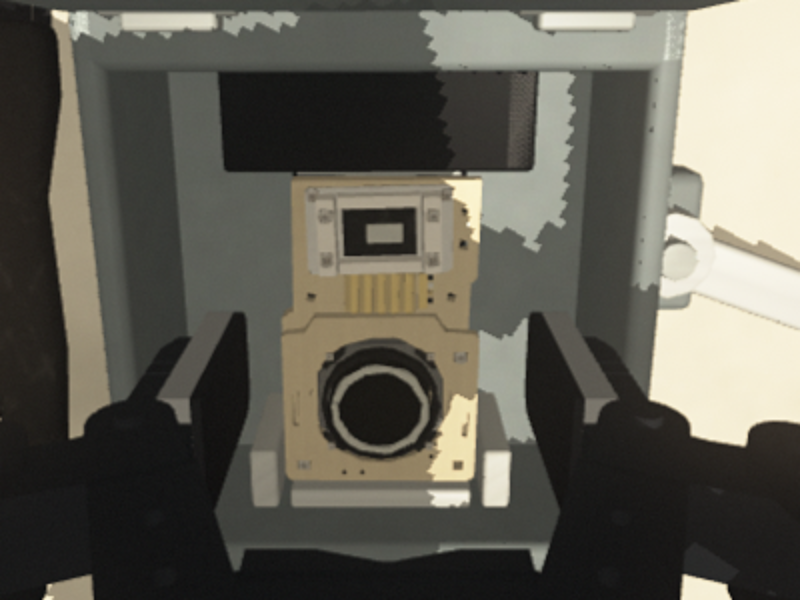

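Call:
move_arm(
  moves=[
    [[-0.05, 0, 0.3], [0, 0, 0], 0.65],
    [[0, 0, 0.3], [0, 0, 0], 0.65],
    [[0, 0, 0], [0, 0, 0], 0.65],
  ],
)

```text
clock: 16.7
position: [0.5767, 0.1355, -0.0144]
ee_rot: [0.97, 0.245, -0.001, 0.0]
ft_force: [0.3, 0.3, -0.6]
grip_width: 0.649
```

Call:
move_arm(
  moves=[
    [[0, 0, 0], [0, 0, 0], 0.58],
    [[0, 0, 0], [0, 0, 0], 0.54],
    [[0, 0, 0], [0, 0, 0], 0.5],
    [[0, 0, 0], [0, 0, 0], 0.4],
    [[0, 0, 0], [0, 0, 0], 0.4],
  ],
  squeeze=30,
)

```text
clock: 17.32
position: [0.5774, 0.1359, -0.0133]
ee_rot: [0.97, 0.245, 0.0, 0.0]
ft_force: [-1.3, -0.3, 5.2]
grip_width: 0.473
```

```bash
python3 -c "
from h import *
go([-.007,-.001,-.014])
p=world(info('top0.png'),289,285,.022); print(p)"
```

```text
t 17.32 TCPst [ -6.6  -1.5 -13.3] shift [-0.02 -0.02  0.03] afterturn [-0.02 -0.02  0.03] turn [ 0. -0. -0.] F [-1.3 -0.3  5.2] grip 0.473
[0.50749034 0.33917942 0.022     ]
```

Gripped at 42 mm. I'll lift slowly and straight up.

Call:
move_arm(
  moves=[
    [[0, 0, -0.2], [0, 0, 0], 0.4],
    [[0, 0, -0.4], [0, 0, 0], 0.4],
    [[0, 0, -0.6], [0, 0, 0], 0.4],
    [[0, 0, -0.7], [0, 0, 0], 0.4],
    [[0, 0, -0.7], [0, 0, 0], 0.4],
  ],
)

```text
clock: 17.95
position: [0.5775, 0.1359, 0.053]
ee_rot: [0.97, 0.245, 0.0, 0.0]
ft_force: [0.2, 0.2, -0.3]
grip_width: 0.475
```

Call:
move_arm(
  moves=[
    [[0, 0, -0.8], [0, 0, 0], 0.4],
    [[0, 0, -0.8], [0, 0, 0], 0.4],
    [[0, 0, -0.8], [0, 0, 0], 0.4],
    [[0, 0, -0.8], [0, 0, 0], 0.4],
    [[0, 0, -0.4], [0, 0, 0], 0.4],
  ],
)

```text
clock: 18.58
position: [0.5777, 0.1359, 0.143]
ee_rot: [0.97, 0.245, 0.001, 0.0]
ft_force: [0.8, 0.3, -0.6]
grip_width: 0.479
```

```bash
python3 -c "
from h import *
go([.508,.339,.145],True)
im,i=snap('wrist','w9.png'); snap('scene','s9.png')
a=cv2.resize(cv2.imread('pics/w9.png')[180:420,160:480],(400,300)); b=cv2.resize(cv2.imread('pics/s9.png')[150:350,240:480],(400,333))
cv2.imwrite('pics/c9.png',np.hstack([np.pad(a,((0,33),(0,0),(0,0))),b]))"
```

```text
t 18.57 TCPst [ -6.4  -1.6 143. ] shift [ 1.4  -8.47 -0.08] afterturn [ 1.41 -8.47 -0.08] turn [ 0.  -0.1 -0. ] F [ 0.8  0.3 -0.6] grip 0.479
```

View pics/c9.png

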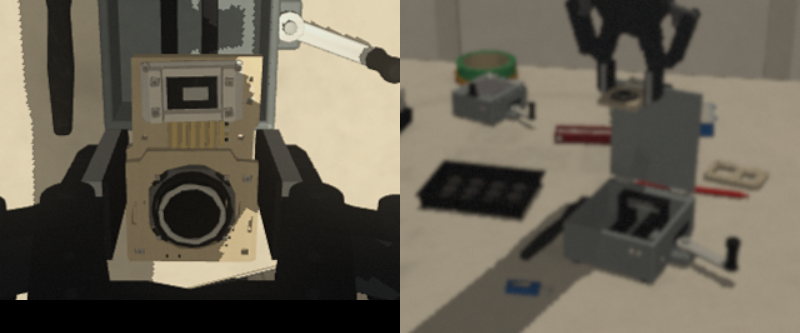

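The module is in the grip, level and face up, the nest is empty, and the flap is open with the lever home. On to the tray.

Call:
move_arm(
  moves=[
    [[0.1, -0.6, 0], [0, 0, 0], 0.4],
    [[0.2, -0.9, 0], [0, 0, 0], 0.4],
    [[0.2, -0.9, 0], [0, 0, 0], 0.4],
    [[0.2, -0.9, 0], [0, 0, 0], 0.4],
    [[0.2, -0.9, 0], [0, 0, 0], 0.4],
  ],
)

```text
clock: 19.3
position: [0.5458, 0.2406, 0.1404]
ee_rot: [0.969, 0.245, -0.001, -0.0]
ft_force: [0.2, 0.8, -0.8]
grip_width: 0.476
```

Call:
move_arm(
  moves=[
    [[0.2, -0.9, 0], [0, 0, 0], 0.4],
    [[0.2, -0.9, 0], [0, 0, 0], 0.4],
    [[0.1, -0.9, 0], [0, 0, 0], 0.4],
    [[0, -0.9, 0], [0, 0, 0], 0.4],
    [[0, -0.6, 0], [0, 0, 0], 0.4],
  ],
)

```text
clock: 19.92
position: [0.5066, 0.339, 0.1406]
ee_rot: [0.969, 0.246, -0.001, -0.0]
ft_force: [-0.1, -0.5, 0.1]
grip_width: 0.473
```

```bash
python3 -c "
from h import *
go([.509,.339,.145],True)"
```

```text
t 19.93 TCPst [ 27.6 210.9 140.6] shift [ 0.08  0.05 -0.18] afterturn [ 0.08  0.05 -0.18] turn [-0.   0.1  0.1] F [-0.1 -0.5  0.1] grip 0.473
```

Call:
move_arm(
  moves=[
    [[0.08, 0.05, 0], [0, 0, 0], 0.4],
    [[0, 0, 0], [0, 0, 0], 0.4],
    [[0, 0, 0], [0, 0, 0], 0.4],
    [[0, 0, 0], [0, 0, 0], 0.4],
    [[0, 0, 0], [0, 0, 0], 0.4],
  ],
)

```text
clock: 20.55
position: [0.5109, 0.3368, 0.1414]
ee_rot: [0.97, 0.244, 0.0, 0.0]
ft_force: [-0.7, 0.4, 0.5]
grip_width: 0.481
```

```bash
python3 -c "
from h import *
go([.509,.339,.14],True)
im,i=snap('wrist','w10.png')
A=cv2.imread('pics/w9.png',0);B=cv2.imread('pics/w10.png',0)
t=A[235:385,268:362]; r=cv2.matchTemplate(B,t,cv2.TM_CCOEFF_NORMED); print('module match',cv2.minMaxLoc(r)[1::2])
s,k=snap('scene','s10.png'); S0=cv2.imread('pics/scene0.png',0);S=cv2.imread('pics/s10.png',0)
for n,(u,v,w,h) in dict(dongle=(300,314,34,16),brush=(312,275,30,32),pen=(415,258,35,14),tray=(250,252,70,24)).items():
  print(n,cv2.minMaxLoc(cv2.matchTemplate(S[v-8:v+h+8,u-8:u+w+8],S0[v:v+h,u:u+w],cv2.TM_CCOEFF_NORMED))[1::2])"
```

```text
t 20.55 TCPst [ 30.3 206.9 141.4] shift [-0.03 -0.11  0.06] afterturn [-0.03 -0.11  0.06] turn [ 0.  -0.  -0.1] F [-0.7  0.4  0.5] grip 0.481
module match (0.9156784415245056, (268, 235))
dongle (0.9992300868034363, (8, 8))
brush (0.9939782619476318, (8, 8))
pen (0.9636691808700562, (9, 8))
tray (0.9536445140838623, (7, 8))
```

The module hasn't shifted in the grip, and the bystanders haven't moved beyond a pixel. Handing in.

```bash
python3 -c "
from workcell import hand_in
print(hand_in())"
```

```text
the job is handed in; nothing more can be done
None
```

I did the job in the order asked and handed it in at about 20.6 s on the robot clock, well under the 69 s limit. `hand_in()` reports no verdict.

**What I did:** With the flap shut, I pushed the lever to its stop and let it spring home. I then raised the flap by its tab to about 100°, gripped the ejected module across its 42 mm and lifted it straight up. It is held level and face up over the middle of the parts tray, with the TCP about 3 mm from the measured tray centre. Its underside is about 18 cm up, worked out from the lift rather than measured.

**Last checks:**
- **Module:** it sits at the same place in the wrist picture as after the lift (match 0.92, no shift), and the grip width is steady.
- **Stick and brush:** they match the first picture with no shift.
- **Pen and tray:** they match within 1 pixel, at 0.96 and 0.95. I took that as lighting or noise but did not look further.
- **Lever and flap:** I last saw the lever home and the flap open after the lift. I did not look at them again after moving to the tray.

**Disagreements:**
- **Finger length:** the pictures put the fingertips about 30 mm short of the reported TCP. My first pass went over the lever post without touching it, and I went correspondingly lower after that.
- **Push force:** the force at the lever stop rose to about 32 N in total, from fingertip contact. That is under the 40 N limit, but well above the 6 N spring.

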